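Slide the specimen plate home on the scanner stage and latch it

TASK

The thin white specimen plate lying in the channel of the black scanner stage is too thin to pick up: press gently on its top and drag it along the channel, under the two keeper lips, until it sits fully home against the end stop. Then swing the latch by its knob all the way in behind the plate, and let go. Do not crack the plate by pressing hard, and leave the things lying around the stage where they are.

Things in the scene. Friction and masses are not known exactly. Their poses are not given: they have to be found in the camera images.
- stage: Black base 190 x 150 mm fixed to the bench; on it a black bed with a straight channel. Origin: centre of the underside, on the bench; +x along the channel to the end stop, z up. Channel floor nominally 30 mm up, x -80 to +75 mm, 73 mm wide; aluminium rails and rear wall 5 mm high, end stop 8 mm. The bed is out of level: it leans fore or aft by up to 0.035 rad about the line x -27 mm, and stays so.
- plate: Plate to load: white ceramic, 90 (x) x 70 (y) x 3 mm, 50 to 80 g, flat on the channel floor near the rear wall. Origin: centre of its underside; x along the channel. Slides on the floor with friction about 0.2; slips under fingers that press too lightly: 12 to 18 N down is right. Cracks if the fingers press with over 25 N. Four flat amber spots on its front half.
- home (a point): Point on the channel floor, axes as the leaning bed: the plate's origin is here when it is fully home, front edge on the end stop. At the start the plate is 52 to 62 mm short of it. With the bed's lean it lies up to 2 mm above or below the floor under the plate's start.
- lips (a point): Midway between two keeper lips on the end stop, at the height of their top (8.5 mm above the floor; underside 5.5 mm). They reach 10 mm back from the stop's face and cover the plate's front corners, from 20 mm either side of the channel's middle outwards.
- roller: Upright steel roller, radius 10 mm, that stands 5 mm out of the -y rail, 31 mm before the end stop, top 6.5 mm above the floor. It yields sideways on a spring (1.5 N/mm) as the plate's front corner is pushed past, which resists the drag by several N; then it lightly clamps the plate, which stays where it is left. Origin: on its axis, at floor height.
- pivot (a point): Upright axis of the latch, at channel floor height, beside the channel on its +y side; axes as the bed. The +y rail is cut away here so that the latch's pin can swing in. Screw head: top 16 mm above the floor.
- latch_knob (a point): Centre of the top of the latch's upright black knob: 14 mm diameter, 28 mm tall, top 40 mm above the channel floor, 36 mm from the pivot axis. It stands on the end of the flat steel arm (12 mm wide, top 12 mm above the floor). Under it a pin of 8 mm diameter reaches down into the channel.
- latch (a joint): Latch angle, rad, growing counter-clockwise seen from above. 0: open, the arm points from the pivot along stage -x. 1.571: closed on its stop, the arm points along stage -y, its pin 1.5 mm behind the seated plate. Starts at 0 to 0.3; turns stiffly (0.06 N m, some 2 N at the knob) and stays where left.
- spare_plate: A spare plate of the same kind lying on the bench beside the stage; leave it alone. Origin: centre of its underside.
- oil_bottle: Bystander: small amber bottle, 28 mm diameter, 65 mm tall, beside the stage. Origin: centre of its underside.
- dish: Bystander: glass dish, 60 mm diameter, 18 mm high, beside the stage. Origin: centre of its underside.
- driver: Bystander: screwdriver, 150 mm long, lying beyond the end stop on the bench. Origin: middle of its underside.

How it is judged:
By the outcome, as a careful person would: the job done as asked, in the order asked, and still so for the second after the job is handed in, with the robot touching nothing.
It also fails if it takes over 72 s, if anything falls off the work surface, if the arm or the gripper's body presses on something with over 40 N, if the wrist force passes 120 N, or if a joint passes its speed limit or range.

ROBOT

A 6-joint arm with a two-finger parallel gripper is mounted at the origin on the work surface. World frame = base frame: x ahead of the robot, y to its left, z up, the work surface at z = 0. Lengths are in mm, angles in rad, forces in N, time in s.
With the tool pointing down it reaches from about 350 to 975 mm from the base axis. Payload 7.1 kg.
Tool frame: the origin (TCP) lies at the very end of the fingers, on their centre line; the grasp point (between the pads) lies 19 mm behind it (ctrl.pinch_z is the distance from the TCP to the grasp point, in mm); z points along the fingers, y is the direction in which the jaws open and shut (so a half turn about z gives the same grasp; the last joint's range is limited). The gripper opens to 88 mm and grips with 3 to 60 N. Pads are 20 mm wide; open, the fingers measure 115 mm over their backs; the gripper's body (75 mm by 178 mm) begins 61 mm behind the grasp point.
Start: joints at [1.135, 0.423, 1.63, -0, 1.089, -0.019], TCP at [252.99, 571.49, 222.675] pointing down, gripper open.
Joint ranges: [-3, 3], [-0.9, 2.11], [0.09, 2.58], [-1.31, 4.45], [0.11, 2.69], [-2.54, 2.54]. Speed limits (rad/s): [2.39, 2.39, 3.01, 3.14, 3.14, 3.14].

INTERFACE

Orientations are given as a rotation vector (axis times angle).
In Python, from workcell import ctrl gives the robot as it stands.
- The arm moves only by the shell command python3 -m inch 'ROWS' [OPENING]. ROWS is JSON, a list of rows, each an object with "xyz": the shift along the tool's x, y, z in cm, a list of three; "spin": the turn about the tool's z in degrees. A call has 1 to 20 rows; each row is the pose to reach, as a shift and turn from the pose measured when the call began, along the tool's axes at that moment; what a row does not reach only later rows make up. A row lasts 1/10 s, in which the tool goes at most 50 mm and 8.59 degrees, less where a joint would pass 70% of its speed; a pose out of reach is approached as far as the arm can. A call with a gripper value outside its range is refused whole. OPENING is the closure, from 0 (fully open) to 1 (shut), set as the call begins (- or left out, the last holds). The fingers move at their own pace and stop on an object; the grip force is fixed at half the most. Time passes only in rows, so rows that repeat a pose let the fingers close. It gives the time, the measured TCP pose, the force and the opening at its end, in the units of the state.
- ctrl.get_obs(): the state, without advancing time (a new reading comes with each control period).
- ctrl.get_image(name): name is "side" or "top"; returns the picture (384x512x3 uint8, red, green, blue); there is no depth.
- ctrl.camera_info(name): a dict with "camera_matrix" (3x3 intrinsics, pixels), "k1" (the pictures are not rectified: a ray, as slopes to the right and down, at radius r is drawn at 1 + k1 r^2 times it, then the intrinsics apply), "R" (3x3) and "t" (3): a world point X has camera coordinates R X + t. Camera axes: x right, y down, z forward; pixel columns grow to the right and rows downward; lengths in mm; the calibration is good to about 2 mm. A picture is of the moment at which its call begins. camera_info takes no time and is no camera call.
- ctrl.close_job(): hands the job in, once; it reports no verdict.
The state is a dict: "t": time; "qpos": joint angles; "qvel": joint speeds; "joint_torque": joint torques, N m; "ee_pos": TCP position; "orientation": TCP orientation; "ft_force": force on the tool from outside, world axes, zero at the start; "moment": the same for the moment, N m; "width": finger opening in mm.
Only numpy, scipy, OpenCV 4.12 (cv2) and the standard library are available. Lean on these libraries where they do the work, as an engineer would, in place of code of your own. Each camera call takes 0.05 s, during which the arm holds its last target. There are 200 camera calls.

## Working session

There is one attempt and no reset: what is moved stays moved. The work goes in short steps, Python scripts to look and compute and a shell command to move; the robot and the scene stay as the last step left them, time stands still between calls to the robot, and variables do not carry over. Pictures are saved under pics/ and viewed, about 8 in all and at most 12, crops included, and the job is handed in when it is done.

```bash
mkdir -p pics; ls; python3 - <<'E'
from workcell import ctrl
import cv2
for n in("top","side"):
    im=ctrl.get_image(n); cv2.imwrite(f"pics/{n}0.png",im[...,::-1]); c=ctrl.camera_info(n); print(n,c)
print(ctrl.get_obs())
E
```

```text
pics
top {'camera_matrix': array([[468.66008381,   0.        , 253.14516852],
       [  0.        , 468.66008381, 194.96021933],
       [  0.        ,   0.        ,   1.        ]]), 'k1': -0.01316499130331321, 'R': array([[-0.03303227, -0.99945329,  0.00141365],
       [-0.97478313,  0.03190452, -0.22086184],
       [ 0.22069599, -0.00867357, -0.97530408]]), 't': array([  75.90360188,  638.0379128 , 1022.30878025])}
side {'camera_matrix': array([[354.96501171,   0.        , 256.89667739],
       [  0.        , 354.96501171, 189.48933035],
       [  0.        ,   0.        ,   1.        ]]), 'k1': -0.09647096038613963, 'R': array([[-0.96110797, -0.27598741,  0.01011992],
       [-0.15096602,  0.49433917, -0.8560596 ],
       [ 0.231259  , -0.82429347, -0.51677804]]), 't': array([610.09428533, 115.76913439, 786.24952761])}
{'t': 0.1, 'qpos': array([ 1.13497815e+00,  4.23769168e-01,  1.63059481e+00, -9.51762645e-06,
        1.08859115e+00, -1.89911646e-02]), 'qvel': array([ 0.00196357, -0.00207819, -0.00101035, -0.00138894,  0.00013479,
        0.00034538]), 'joint_torque': array([-4.61057007e-04, -5.45608449e+01, -2.74320906e+01,  6.45521586e-02,
        1.88939221e-02, -2.21866003e-06]), 'ee_pos': array([252.80391602, 571.0509713 , 221.98383653]), 'orientation': array([-6.49951855e-01, -3.07331813e+00,  2.08784760e-03]), 'ft_force': array([0.40188002, 0.10618964, 1.00145853]), 'moment': array([ 0.0383645 , -0.00852855,  0.04576957]), 'width': 87.6584884155358}
```

View pics/top0.png

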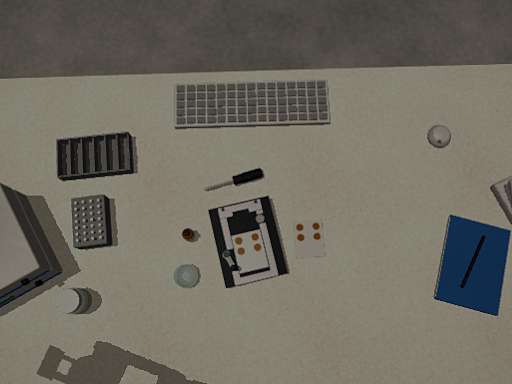

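View pics/side0.png

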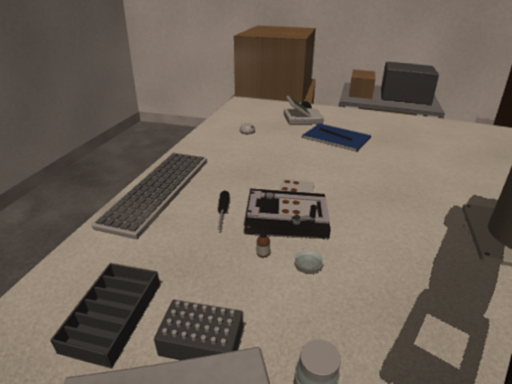

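The stage is at about (248,242) in the top view and (288,213) in the side view. Next I'll enlarge both.

```bash
python3 - <<'E'
import cv2,numpy as np
def crop(f,o,x0,y0,w,h,s,g):
    im=cv2.imread(f)[y0:y0+h,x0:x0+w]; im=cv2.resize(im,None,fx=s,fy=s,interpolation=cv2.INTER_CUBIC)
    im=np.clip(255*(im/255.)**.6,0,255).astype(np.uint8)
    for x in range(-(-x0//g)*g,x0+w,g):
        X=int((x-x0+.5)*s);cv2.line(im,(X,0),(X,6),(0,255,255),1);cv2.putText(im,str(x),(X,16),0,.4,(0,0,255),1)
    for y in range(-(-y0//g)*g,y0+h,g):
        Y=int((y-y0+.5)*s);cv2.line(im,(0,Y),(6,Y),(0,255,255),1);cv2.putText(im,str(y),(8,Y+4),0,.4,(0,0,255),1)
    cv2.imwrite(o,im)
crop("pics/top0.png","pics/topc.png",203,190,90,100,6,10)
crop("pics/side0.png","pics/sidec.png",238,178,98,65,8,10)
E
```

```text
(no output)
```

View pics/topc.png

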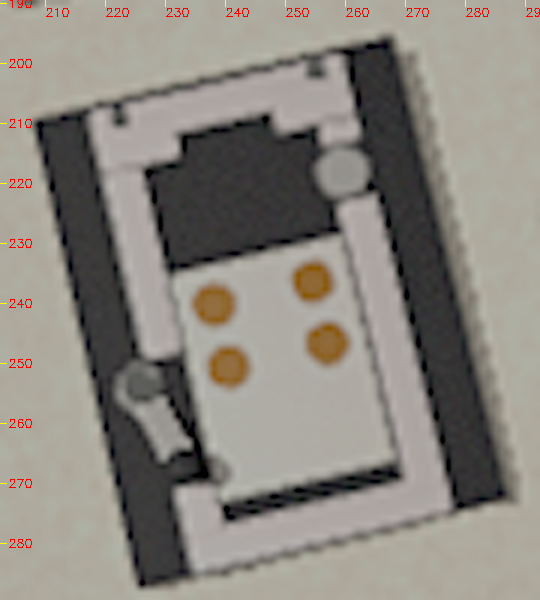

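View pics/sidec.png

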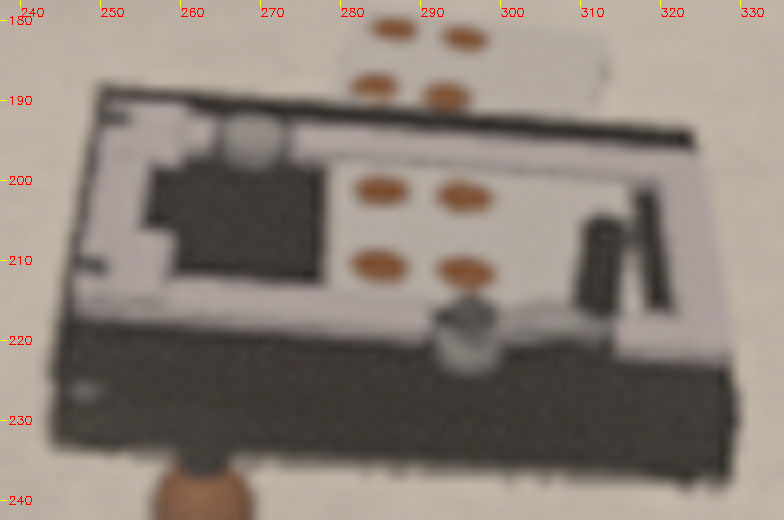

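```bash
cat > fit.py <<'E'
import numpy as np
from scipy.optimize import least_squares
from workcell import ctrl
C={n:ctrl.camera_info(n) for n in("top","side")}
off={"top":(203,190,6),"side":(238,178,8)}
def proj(n,X,d):
    c=C[n];p=c["R"]@X+c["t"]+d;a=p[:2]/p[2];a=a*(1+c["k1"]*(a@a))
    return c["camera_matrix"][:2,:2]@a+c["camera_matrix"][:2,2]
def bed(p,v):   # v stage nominal coords -> world
    x,y,yaw,th=p[:4];c,s=np.cos(th),np.sin(th)   # th>0: front high
    dx,dz=v[0]+27,v[2]-30
    q=np.array([-27+c*dx-s*dz,v[1],30+s*dx+c*dz])
    return np.array([x+np.cos(yaw)*q[0]-np.sin(yaw)*q[1],y+np.sin(yaw)*q[0]+np.cos(yaw)*q[1],q[2]])
# params x y yaw th platex pivy ang a b c | cam offsets 6
def feats(p):
    px,py,an,a,b,c=p[4:10]
    return dict(lL=(65,20,38.5),iL=(75,20,38),lR=(65,-20,38.5),iR=(75,-20,38),roll=(44,-41.5,36.5),
     piv=(-20.5,py,46),knob=(-20.5-36*np.cos(an),py-36*np.sin(an),70),
     fL=(px+45,35,33),fR=(px+45,-35,33),FL=(px+a,b,33),FR=(px+a,-b,33),RL=(px+c,b,33),RR=(px+c,-b,33),
     wL=(-80,36.5,35),wR=(-80,-36.5,35))
obs={"top":dict(lL=(183,160),iL=(183,138),lR=(275,137),iR=(270,115),roll=(343,173),piv=(144,382),knob=(187,463),fL=(170,272),fR=(339,232),FL=(214,305),FR=(313,281),RL=(229,367),RR=(327,343),wL=(222,520),wR=(400,478)),
"side":dict(lL=(177,233),iL=(143,228),lR=(183,163),iR=(155,166),roll=(253,136),piv=(468,311),knob=(603,227),fL=(325,283),fR=(328,163),FL=(379,266),FR=(381,191),RL=(466,272),RR=(464,196))}
def res(p,full=False):
    f=feats(p);r=[];L=[]
    for n,o in obs.items():
        x0,y0,s=off[n];d=p[10:13] if n=="top" else p[13:16]
        for k,q in o.items():
            e=proj(n,bed(p,np.array(f[k],float)),d)-(np.array(q)/s-.5+[x0,y0]);L.append((n,k,e.round(2)));r+=list(e/.5)
    if full:return L
    return np.r_[r,p[10:16]/2,p[3]/.03]
if __name__=="__main__":
    p0=np.r_[540,90,.2,0,-28,55,.2,25,18,0,np.zeros(6)]
    s=least_squares(res,p0,loss="soft_l1");p=s.x
    sd=np.sqrt(np.diag(np.linalg.inv(s.jac.T@s.jac)))
    for n,e in zip("x y yaw th plate pivy ang a b c".split(),zip(p,sd)):print(n,np.round(e,4))
    print(p[10:].round(2));[print(*l) for l in res(p,True)]
    np.save("p.npy",p)
    for k in("fL","FL","knob","piv","roll"):print(k,bed(p,np.array(feats(p)[k],float)).round(1))
    print("home",bed(p,np.array([30,0,30.])).round(1),"platec",bed(p,np.array([p[4],0,33.])).round(1))
E
python3 fit.py
```

```text
x [540.0081   1.7124]
y [71.227   2.3918]
yaw [0.1971 0.0065]
th [0.0209 0.0126]
plate [-23.4565   0.8495]
pivy [54.3193  1.4338]
ang [0.2986 0.0483]
a [28.7153  0.9094]
b [19.9915  0.5329]
c [3.6328 0.9127]
[-1.56  1.23  2.41 -0.27 -1.26  1.11]
top lL [-0.37 -0.59]
top iL [-1.28 -0.92]
top lR [ 0.65 -0.52]
top iR [ 0.54 -0.84]
top roll [0.09 0.06]
top piv [-0.31  0.55]
top knob [-0.14  0.01]
top fL [-0.26  0.14]
top fR [0.25 0.15]
top FL [ 0.09 -0.13]
top FR [0.01 0.05]
top RL [-0.05 -0.12]
top RR [0.11 0.02]
top wL [-0.05  1.15]
top wR [0.74 0.93]
side lL [-0.41  0.42]
side iL [-0.48  0.92]
side lR [ 0.11 -0.08]
side iR [-0.53 -0.57]
side roll [ 0.5  -0.09]
side piv [ 0.74 -0.73]
side knob [ 0.46 -0.83]
side fL [-0.48  1.2 ]
side fR [ 0.08 -0.21]
side FL [0.02 0.11]
side FR [0.02 0.09]
side RL [-0.    0.14]
side RR [0.07 0.2 ]
fL [554.2 109.8  34. ]
FL [541.2  91.8  33.7]
knob [476.8 103.2  69.4]
piv [508.9 120.4  46.1]
roll [591.1  39.1  38. ]
home [569.4  77.1  31.2] platec [516.9  66.6  33.1]
```

```bash
cat > go.py <<'E'
import sys,numpy as np
from scipy.spatial.transform import Rotation as Ro
from workcell import ctrl
from fit import bed
p=np.load("p.npy");o=ctrl.get_obs();R=Ro.from_rotvec(o["orientation"]).as_matrix()
q=o["ee_pos"];yw=np.arctan2(R[1,1],R[0,1])
c,s=np.cos(p[2]),np.sin(p[2]);d=q[:2]-p[:2]
print("t %.2f z %.1f stage xy %.1f %.1f rel yaw %.1f deg  F"%(o["t"],q[2],c*d[0]+s*d[1],-s*d[0]+c*d[1],np.degrees(yw-p[2])),o["ft_force"].round(1),"w %.1f"%o["width"],"q6 %.2f"%o["qpos"][5])
if len(sys.argv)>1:   # stage x y, world z, yaw rel stage deg
    x,y,z,a=map(float,sys.argv[1:5]);X=np.array([p[0]+c*x-s*y,p[1]+s*x+c*y,z])
    print("shift cm",(R.T@(X-q)/10).round(2),"spin",np.round(np.degrees(yw-p[2])-a,1))
E
python3 go.py -28.5 -5 60 0
```

```text
t 0.10 z 222.0 stage xy -183.8 546.4 rel yaw 54.8 deg  F [0.4 0.1 1. ] w 87.7 q6 -0.02
shift cm [-44.46 -36.1   16.25] spin 54.8
```

```bash
P='{"xyz":[-44.5,-36.1,8],"spin":54.8}'; python3 -m inch '[{"xyz":[-44.5,-36.1,8],"spin":54.8},{"xyz":[-44.5,-36.1,8],"spin":54.8},{"xyz":[-44.5,-36.1,8],"spin":54.8},{"xyz":[-44.5,-36.1,8],"spin":54.8},{"xyz":[-44.5,-36.1,8],"spin":54.8},{"xyz":[-44.5,-36.1,8],"spin":54.8},{"xyz":[-44.5,-36.1,8],"spin":54.8},{"xyz":[-44.5,-36.1,8],"spin":54.8},{"xyz":[-44.5,-36.1,8],"spin":54.8},{"xyz":[-44.5,-36.1,8],"spin":54.8},{"xyz":[-44.5,-36.1,8],"spin":54.8},{"xyz":[-44.5,-36.1,8],"spin":54.8},{"xyz":[-44.5,-36.1,8],"spin":54.8},{"xyz":[-44.5,-36.1,8],"spin":54.8},{"xyz":[-44.5,-36.1,14],"spin":54.8},{"xyz":[-44.5,-36.1,16],"spin":54.8},{"xyz":[-44.5,-36.1,16],"spin":54.8},{"xyz":[-44.5,-36.1,16],"spin":54.8}]' 1; python3 go.py -28.5 -5 36 0
```

```text
t: 1.9
ee_pos: [512.9, 61.7, 62.7]
orientation: [-1.989, -2.431, 0.003]
ft_force: [0.5, 0.4, 0.5]
width: 0.6
t 1.90 z 62.7 stage xy -28.4 -4.1 rel yaw 0.1 deg  F [0.5 0.4 0.5] w 0.6 q6 -0.10
shift cm [-0.09 -0.    2.67] spin 0.1
```

```bash
python3 -m inch '[{"xyz":[0,0,1],"spin":0},{"xyz":[0,0,2],"spin":0},{"xyz":[0,0,2.4],"spin":0},{"xyz":[0,0,2.4],"spin":0},{"xyz":[0,0,2.4],"spin":0}]'; python3 go.py
cat > look.py <<'E'
import cv2,numpy as np,sys
from workcell import ctrl
out=[]
for n,x0,y0,w,h,s in(("top",203,190,90,100,4.5),("side",238,168,98,75,4.5)):
    im=ctrl.get_image(n)[y0:y0+h,x0:x0+w,::-1];im=cv2.resize(im,None,fx=s,fy=s,interpolation=cv2.INTER_CUBIC)
    im=(255*(im/255.)**.6).astype(np.uint8);out.append(cv2.copyMakeBorder(im,0,int(450-im.shape[0]),0,max(0,400-im.shape[1]),cv2.BORDER_CONSTANT)[:450,:400])
cv2.imwrite(sys.argv[1],np.hstack(out))
E
python3 look.py pics/a.png
```

```text
t: 2.4
ee_pos: [513.0, 61.6, 38.8]
orientation: [-1.989, -2.431, 0.003]
ft_force: [-0.3, -0.4, 0.0]
width: 0.5
t 2.40 z 38.8 stage xy -28.4 -4.1 rel yaw 0.1 deg  F [-0.3 -0.4  0. ] w 0.5 q6 -0.10
```

View pics/a.png

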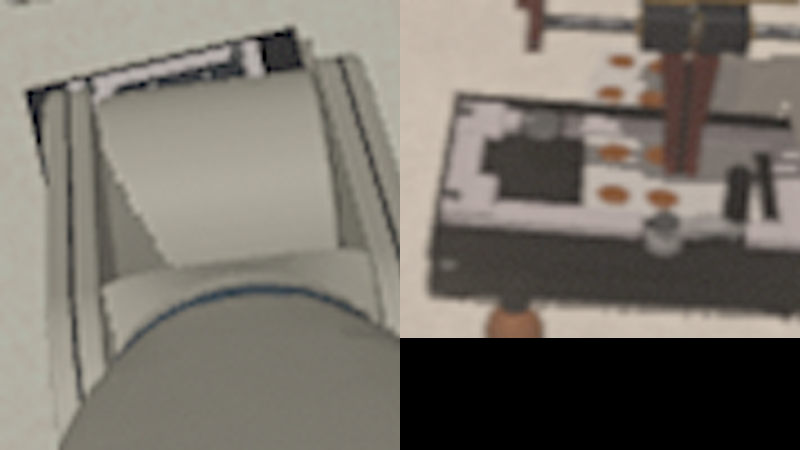

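The side view shows the shut fingertips at crop (683,175). That is just behind the rear spots and over the middle of the plate. The arm blocks the top view. I'll press in small steps.

```bash
python3 -m inch '[{"xyz":[0,0,0.35],"spin":0},{"xyz":[0,0,0.35],"spin":0},{"xyz":[0,0,0.35],"spin":0}]'; python3 -m inch '[{"xyz":[0,0,0.1],"spin":0},{"xyz":[0,0,0.1],"spin":0},{"xyz":[0,0,0.1],"spin":0}]'; python3 -m inch '[{"xyz":[0,0,0.1],"spin":0},{"xyz":[0,0,0.1],"spin":0}]'
```

```text
t: 2.8
ee_pos: [513.1, 61.6, 35.5]
orientation: [-1.99, -2.431, 0.003]
ft_force: [0.5, 0.2, 0.1]
width: 0.3
t: 3.1
ee_pos: [513.1, 61.6, 34.4]
orientation: [-1.99, -2.431, 0.003]
ft_force: [1.0, 0.2, -0.1]
width: 0.5
t: 3.3
ee_pos: [513.1, 61.6, 33.5]
orientation: [-1.99, -2.431, 0.003]
ft_force: [0.0, -0.6, 0.7]
width: 0.5
```

```bash
for i in 1; do python3 -m inch '[{"xyz":[0,0,0.05],"spin":0},{"xyz":[0,0,0.05],"spin":0}]';python3 -m inch '[{"xyz":[0,0,0.05],"spin":0},{"xyz":[0,0,0.05],"spin":0}]'; done
```

```text
t: 3.5
ee_pos: [513.2, 61.6, 33.3]
orientation: [-1.99, -2.431, 0.003]
ft_force: [-1.5, 0.5, 4.7]
width: 0.6
t: 3.7
ee_pos: [513.2, 61.6, 33.3]
orientation: [-1.99, -2.431, 0.003]
ft_force: [-1.9, 0.5, 7.1]
width: 0.6
```

```bash
python3 -m inch '[{"xyz":[0,0,0.08],"spin":0},{"xyz":[0,0,0.08],"spin":0}]';python3 -m inch '[{"xyz":[0,0,0.11],"spin":0},{"xyz":[0,0,0.11],"spin":0},{"xyz":[0,0,0.11],"spin":0}]'
```

```text
t: 3.9
ee_pos: [513.2, 61.6, 33.3]
orientation: [-1.99, -2.431, 0.003]
ft_force: [-3.2, -0.7, 10.9]
width: 0.5
t: 4.2
ee_pos: [513.2, 61.6, 33.2]
orientation: [1.99, 2.431, -0.002]
ft_force: [-4.0, -0.2, 15.0]
width: 0.8
```

```bash
python3 -m inch '[{"xyz":[0,0.1,0.11],"spin":0},{"xyz":[0,0.2,0.105],"spin":0},{"xyz":[0,0.4,0.105],"spin":0},{"xyz":[0,0.6,0.1],"spin":0},{"xyz":[0,0.6,0.1],"spin":0}]'; python3 go.py
```

```text
t: 4.7
ee_pos: [519.7, 62.8, 33.4]
orientation: [1.989, 2.431, -0.001]
ft_force: [-2.3, -1.2, 14.5]
width: 0.7
t 4.70 z 33.4 stage xy -21.6 -4.3 rel yaw 0.1 deg  F [-2.3 -1.2 14.5] w 0.7 q6 -0.10
```

```bash
python3 -m inch '[{"xyz":[0,0.2,0.105],"spin":0},{"xyz":[0,0.4,0.105],"spin":0},{"xyz":[0,0.6,0.1],"spin":0},{"xyz":[0,0.8,0.095],"spin":0},{"xyz":[0,1,0.09],"spin":0},{"xyz":[0,1,0.09],"spin":0}]'; python3 go.py; python3 look.py pics/b.png
```

```text
t: 5.3
ee_pos: [530.0, 64.8, 33.8]
orientation: [1.989, 2.43, -0.0]
ft_force: [-2.5, -0.4, 14.4]
width: 0.7
t 5.30 z 33.8 stage xy -11.0 -4.3 rel yaw 0.1 deg  F [-2.5 -0.4 14.4] w 0.7 q6 -0.10
```

View pics/b.png

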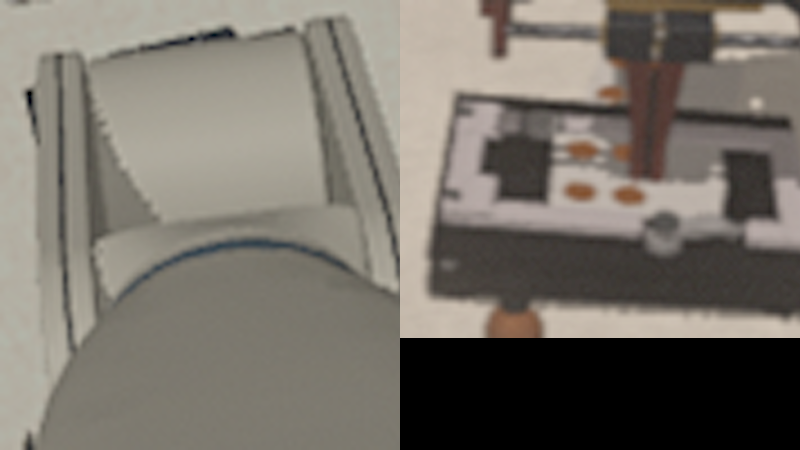

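```bash
python3 -m inch '[{"xyz":[0,0.2,0.115],"spin":0},{"xyz":[0,0.4,0.11],"spin":0},{"xyz":[0,0.6,0.105],"spin":0},{"xyz":[0,0.6,0.105],"spin":0}]'; python3 go.py;  python3 -m inch '[{"xyz":[0,0.2,0.12],"spin":0},{"xyz":[0,0.4,0.115],"spin":0},{"xyz":[0,0.6,0.11],"spin":0},{"xyz":[0,0.6,0.11],"spin":0}]'; python3 go.py
```

```text
t: 5.8
ee_pos: [535.6, 66.2, 33.9]
orientation: [1.989, 2.43, -0.001]
ft_force: [-5.2, 0.4, 17.1]
width: 0.8
t 5.80 z 33.9 stage xy -5.3 -4.1 rel yaw 0.1 deg  F [-5.2  0.4 17.1] w 0.8 q6 -0.10
t: 6.2
ee_pos: [541.3, 67.3, 34.0]
orientation: [1.989, 2.431, -0.001]
ft_force: [-5.1, -0.5, 17.1]
width: 0.5
t 6.20 z 34.0 stage xy 0.5 -4.1 rel yaw 0.1 deg  F [-5.1 -0.5 17.1] w 0.5 q6 -0.10
```

```bash
python3 -m inch '[{"xyz":[0,0.2,0.12],"spin":0},{"xyz":[0,0.4,0.115],"spin":0},{"xyz":[0,0.6,0.11],"spin":0},{"xyz":[0,0.6,0.11],"spin":0}]'; python3 go.py;  python3 -m inch '[{"xyz":[0,0.2,0.12],"spin":0},{"xyz":[0,0.4,0.115],"spin":0},{"xyz":[0,0.6,0.11],"spin":0},{"xyz":[0,0.6,0.11],"spin":0}]'; python3 go.py; python3 look.py pics/c.png
```

```text
t: 6.6
ee_pos: [547.1, 68.5, 34.3]
orientation: [1.989, 2.431, -0.001]
ft_force: [-4.9, 0.1, 15.7]
width: 0.3
t 6.60 z 34.3 stage xy 6.4 -4.0 rel yaw 0.1 deg  F [-4.9  0.1 15.7] w 0.3 q6 -0.09
t: 7.0
ee_pos: [552.8, 69.8, 34.4]
orientation: [1.989, 2.431, -0.002]
ft_force: [-5.6, 0.7, 16.4]
width: 0.6
t 7.00 z 34.4 stage xy 12.2 -3.9 rel yaw 0.1 deg  F [-5.6  0.7 16.4] w 0.6 q6 -0.09
```

View pics/c.png

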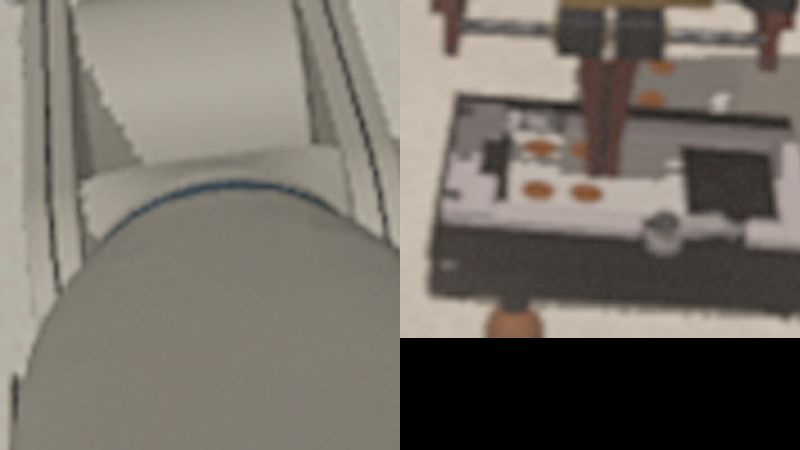

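```bash
python3 -m inch '[{"xyz":[0,0.2,0.125],"spin":0},{"xyz":[0,0.4,0.12],"spin":0},{"xyz":[0,0.6,0.115],"spin":0},{"xyz":[0,0.6,0.115],"spin":0}]'; python3 go.py;  python3 -m inch '[{"xyz":[0,0.2,0.125],"spin":0},{"xyz":[0,0.4,0.12],"spin":0},{"xyz":[0,0.4,0.12],"spin":0}]'; python3 go.py
```

```text
t: 7.5
ee_pos: [558.6, 71.1, 34.6]
orientation: [1.989, 2.431, -0.001]
ft_force: [-5.0, -0.3, 15.4]
width: -0.1
t 7.50 z 34.6 stage xy 18.2 -3.7 rel yaw 0.1 deg  F [-5.  -0.3 15.4] w -0.1 q6 -0.09
t: 7.8
ee_pos: [562.5, 72.1, 34.7]
orientation: [1.989, 2.431, -0.001]
ft_force: [-4.6, 0.8, 15.9]
width: 0.4
t 7.80 z 34.7 stage xy 22.2 -3.5 rel yaw 0.1 deg  F [-4.6  0.8 15.9] w 0.4 q6 -0.09
```

```bash
python3 -m inch '[{"xyz":[0,0.15,0.125],"spin":0},{"xyz":[0,0.3,0.12],"spin":0},{"xyz":[0,0.3,0.12],"spin":0}]'; python3 go.py
```

```text
t: 8.1
ee_pos: [565.2, 72.8, 34.8]
orientation: [-1.989, -2.431, 0.002]
ft_force: [-4.7, -0.1, 15.3]
width: 0.6
t 8.10 z 34.8 stage xy 25.0 -3.3 rel yaw 0.1 deg  F [-4.7 -0.1 15.3] w 0.6 q6 -0.09
```

```bash
python3 -m inch '[{"xyz":[0,0.15,0.13],"spin":0},{"xyz":[0,0.3,0.13],"spin":0},{"xyz":[0,0.3,0.13],"spin":0}]'; python3 go.py; python3 -m inch '[{"xyz":[0,0.15,0.13],"spin":0},{"xyz":[0,0.3,0.13],"spin":0},{"xyz":[0,0.3,0.13],"spin":0}]'; python3 go.py; python3 look.py pics/d.png
```

```text
t: 8.4
ee_pos: [568.0, 73.5, 34.9]
orientation: [-1.989, -2.431, 0.002]
ft_force: [-5.5, -0.1, 16.7]
width: 0.5
t 8.40 z 34.9 stage xy 27.9 -3.2 rel yaw 0.1 deg  F [-5.5 -0.1 16.7] w 0.5 q6 -0.09
t: 8.7
ee_pos: [570.0, 74.1, 34.9]
orientation: [-1.988, -2.43, 0.004]
ft_force: [-8.1, -0.8, 18.0]
width: 0.1
t 8.70 z 34.9 stage xy 30.0 -3.1 rel yaw 0.1 deg  F [-8.1 -0.8 18. ] w 0.1 q6 -0.09
```

View pics/d.png

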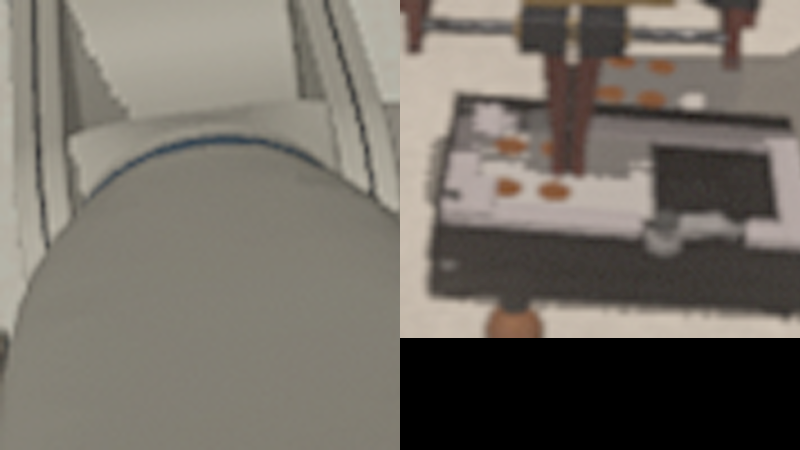

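Force has risen to 8 N and the plate front (crop about 490) looks to be at the stop. I'll do one more firm push to confirm it's seated.

```bash
python3 -m inch '[{"xyz":[0,0.1,0.12],"spin":0},{"xyz":[0,0.2,0.12],"spin":0},{"xyz":[0,0.2,0.12],"spin":0}]'; python3 go.py; python3 -m inch '[{"xyz":[0,0.15,0.12],"spin":0},{"xyz":[0,0.3,0.12],"spin":0},{"xyz":[0,0.3,0.12],"spin":0}]'; python3 go.py
```

```text
t: 9.1
ee_pos: [570.8, 74.3, 35.0]
orientation: [-1.987, -2.429, 0.007]
ft_force: [-7.9, -1.4, 18.6]
width: 0.3
t 9.10 z 35.0 stage xy 30.8 -3.0 rel yaw 0.1 deg  F [-7.9 -1.4 18.6] w 0.3 q6 -0.09
t: 9.4
ee_pos: [572.7, 74.7, 35.0]
orientation: [-1.986, -2.428, 0.009]
ft_force: [-8.0, -0.5, 18.4]
width: 0.4
t 9.40 z 35.0 stage xy 32.8 -3.0 rel yaw 0.1 deg  F [-8.  -0.5 18.4] w 0.4 q6 -0.09
```

```bash
python3 -m inch '[{"xyz":[0,0,-0.5],"spin":0},{"xyz":[0,0,-3],"spin":0},{"xyz":[0,0,-8],"spin":0},{"xyz":[5,-2,-11],"spin":0},{"xyz":[10,-5,-11],"spin":0},{"xyz":[15,-8,-11],"spin":0},{"xyz":[20,-10,-11],"spin":0},{"xyz":[25,-10,-11],"spin":0},{"xyz":[25,-10,-11],"spin":0}]' 0; python3 go.py; python3 - <<'E'
from workcell import ctrl
import cv2,numpy as np
im=[]
for n,x0,y0,w,h,s in(("top",203,190,75,90,5.3),("side",238,178,98,62,4)):
    a=ctrl.get_image(n)[...,::-1];cv2.imwrite(f"pics/{n}1.png",a)
    a=cv2.resize(a[y0:y0+h,x0:x0+w],None,fx=s,fy=s,interpolation=cv2.INTER_CUBIC)
    im.append(cv2.copyMakeBorder((255*(a/255.)**.6).astype(np.uint8),0,480-a.shape[0],0,0,cv2.BORDER_CONSTANT))
cv2.imwrite("pics/e.png",np.hstack(im))
E
```

```text
t: 10.3
ee_pos: [424.4, 302.6, 146.2]
orientation: [-1.984, -2.429, 0.008]
ft_force: [-0.5, 0.1, -0.1]
width: 68.9
t 10.30 z 146.2 stage xy -68.0 249.6 rel yaw 0.2 deg  F [-0.5  0.1 -0.1] w 68.9 q6 0.39
```

View pics/e.png

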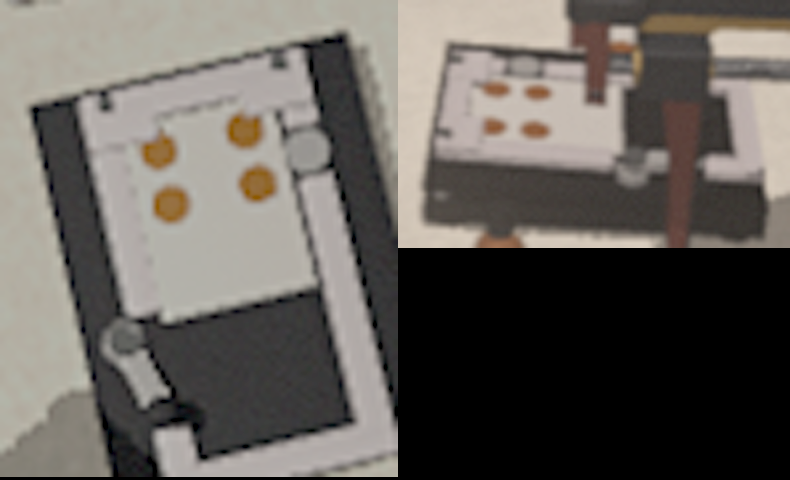

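```bash
python3 - <<'E'
import cv2,numpy as np
from scipy.optimize import least_squares
from fit import *
p=np.load("p.npy")
def spots(f,box):
    im=cv2.imread(f).astype(float);x0,y0,w,h=box;c=im[y0:y0+h,x0:x0+w]
    m=c[...,2]-c[...,0];W=np.clip(m-40,0,None)
    n,l,st,ce=cv2.connectedComponentsWithStats((m>40).astype(np.uint8))
    out=[]
    for i in range(1,n):
        if st[i,4]>6:
            ys,xs=np.nonzero(l==i);w_=W[ys,xs];out.append((np.average(xs,weights=w_)+x0,np.average(ys,weights=w_)+y0))
    return np.array(out)
A=spots("pics/top0.png",(225,228,40,35));B=spots("pics/top1.png",(222,205,40,30));print(A.round(2),B.round(2))
def back(uv,z0):  # to stage bed plane (plate top)
    def r(v):return proj("top",bed(p,np.array([v[0],v[1],33.])),p[10:13])-uv
    return least_squares(r,[0,0]).x
a=np.array([back(q,0) for q in A]);b=np.array([back(q,0) for q in B]);
print(a.round(1));print(b.round(1))
for q in(a,b):
    s=q[np.argsort(q[:,1])];d=s[2:].mean(0)-s[:2].mean(0);print("c",q.mean(0).round(2),"yaw",np.degrees(np.arctan2(-d[0],d[1])).round(2))
E
```

```text
[[254.54 236.48]
 [238.19 240.39]
 [257.05 246.72]
 [240.52 250.67]] [[248.58 214.33]
 [232.53 218.34]
 [251.09 224.29]
 [234.67 228.16]]
[[  5.1 -19.6]
 [  4.9  20.2]
 [-19.9 -19.8]
 [-20.1  20.3]]
[[ 60.2 -17.9]
 [ 59.4  21.7]
 [ 35.4 -18.3]
 [ 35.2  21.9]]
c [-7.5   0.27] yaw 0.29
c [47.54  1.87] yaw 0.65
```

```bash
python3 - <<'E'
import cv2,numpy as np
from fit import *
p=np.load("p.npy")
for f in("top0","top1"):
    g=cv2.cvtColor(cv2.imread(f"pics/{f}.png"),cv2.COLOR_BGR2GRAY).astype(np.float32)
    for y in(-14,-7,0,7,14):
        P=np.array([proj("top",bed(p,np.array([x,y,33.])),p[10:13]) for x in range(66,94,1)],np.float32)
        print(f,y,cv2.remap(g,P[:,0],P[:,1],cv2.INTER_LINEAR).ravel().astype(int))
for x in (-60,-30,-20): pass
E
```

```text
top0 -14 [ 18  18  17  16  15  14  13  21  31  55  85 110 120 129 131 130 128 127
 126 126 126 126 126 125 115  98  80  70]
top0 -7 [ 20  20  20  19  17  15  13  11  25  59  94 110 125 133 132 130 128 127
 126 126 126 127 129 124 113 101  74  47]
top0 0 [ 19  18  17  18  17  13   7  13  35  61  84 106 121 125 130 129 128 127
 127 127 127 128 127 119 111  90  65  53]
top0 7 [ 19  20  20  21  19  15  13  19  26  52  84 111 122 132 133 130 127 127
 127 127 127 127 125 122 107  85  66  62]
top0 14 [ 18  18  18  18  16  15  13  10  30  61  95 112 129 134 132 130 129 128
 127 127 127 129 131 125 112  98  73  50]
top1 -14 [ 71  81  98 116 129 138 142 131 119 113 110 109 121 132 135 134 132 132
 132 132 132 132 131 131 121 103  85  75]
top1 -7 [138 138 139 139 140 141 129 118 108 102  96 112 127 135 135 135 134 134
 133 132 131 133 135 130 119 106  78  50]
top1 0 [137 137 137 138 139 136 132 123 110  96 100 110 120 127 135 135 134 133
 133 133 133 134 132 125 117  95  69  57]
top1 7 [138 138 138 138 139 140 138 127 116 111 109 110 122 134 136 135 134 134
 134 133 133 133 131 128 112  90  70  66]
top1 14 [121 129 138 142 143 143 132 121 111 104  98 113 129 136 136 136 134 133
 133 133 133 135 136 130 118 104  78  54]
```

```bash
python3 go.py -54.9 43.7 100 -72.8
```

```text
t 10.40 z 146.1 stage xy -67.4 249.9 rel yaw 0.4 deg  F [ 0.8 -0.1  0.1] w 77.1 q6 0.39
shift cm [-20.63   1.15   4.58] spin 73.2
```

```bash
python3 -m inch '[{"xyz":[-5,0.3,0],"spin":8},{"xyz":[-10,0.6,0],"spin":16},{"xyz":[-15,0.9,0],"spin":24},{"xyz":[-20.6,1.15,0],"spin":32},{"xyz":[-20.6,1.15,1],"spin":40},{"xyz":[-20.6,1.15,2],"spin":48},{"xyz":[-20.6,1.15,3],"spin":56},{"xyz":[-20.6,1.15,4],"spin":64},{"xyz":[-20.6,1.15,4.6],"spin":72},{"xyz":[-20.6,1.15,4.6],"spin":73.2},{"xyz":[-20.6,1.15,4.6],"spin":73.2},{"xyz":[-20.6,1.15,4.6],"spin":73.2}]' 0.5; python3 go.py -54.9 43.7 75 -72.8; python3 look.py pics/f.png
```

```text
t: 11.6
ee_pos: [477.8, 103.3, 100.1]
orientation: [-3.043, -0.775, 0.01]
ft_force: [0.4, 0.3, 0.4]
width: 44.0
t 11.60 z 100.1 stage xy -54.8 43.7 rel yaw -72.7 deg  F [0.4 0.3 0.4] w 44.0 q6 1.26
shift cm [ 0.   -0.    2.51] spin 0.1
```

View pics/f.png

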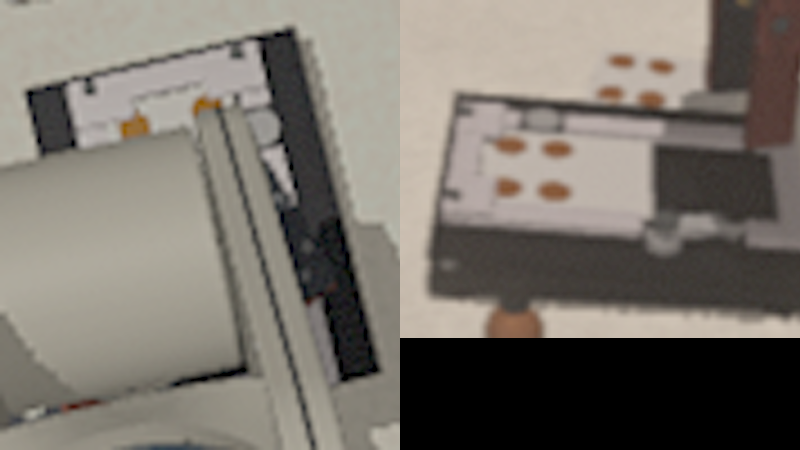

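```bash
python3 -m inch '[{"xyz":[0,0,1.5],"spin":0},{"xyz":[0,0,2.8],"spin":0},{"xyz":[0,0,3.2],"spin":0},{"xyz":[0,0,3.2],"spin":0}]'; python3 -m inch '[{"xyz":[0,0,0.7],"spin":0},{"xyz":[0,0,1.4],"spin":0},{"xyz":[0,0,1.7],"spin":0},{"xyz":[0,0,1.7],"spin":0}]' ; python3 -m inch '[{"xyz":[0,0,0],"spin":0},{"xyz":[0,0,0],"spin":0},{"xyz":[0,0,0],"spin":0},{"xyz":[0,0,0],"spin":0},{"xyz":[0,0,0],"spin":0}]' 0.8; python3 go.py
```

```text
t: 12.1
ee_pos: [477.0, 103.5, 67.5]
orientation: [-3.043, -0.775, 0.012]
ft_force: [0.1, -1.1, -0.0]
width: 43.5
t: 12.5
ee_pos: [476.5, 103.4, 50.0]
orientation: [-3.043, -0.775, 0.014]
ft_force: [0.1, -0.9, -0.3]
width: 43.8
t: 13.0
ee_pos: [476.6, 103.4, 50.1]
orientation: [-3.043, -0.775, 0.013]
ft_force: [-0.5, 0.1, 0.2]
width: 17.9
t 13.00 z 50.1 stage xy -55.9 44.0 rel yaw -72.7 deg  F [-0.5  0.1  0.2] w 17.9 q6 1.26
```

```bash
python3 -m inch '[{"xyz":[0,0,0],"spin":0},{"xyz":[0,0,0],"spin":0},{"xyz":[0,0,0],"spin":0}]' 1; python3 go.py;  python3 -m inch '[{"xyz":[0,0,0],"spin":0},{"xyz":[0,0,0],"spin":0},{"xyz":[0,0,0],"spin":0}]' 0.81; python3 go.py -54.0 39.0 50 -65; python3 - <<'E'
import numpy as np
for a in(.4,.6,.8,1.0,1.2,1.4,1.571):
    # stage tool centre: knob centre + 1.5 mm tangential
    k=np.array([-20.5-36*np.cos(a),54.3-36*np.sin(a)])+1.5*np.array([np.sin(a),-np.cos(a)])
    d=k-np.array([-55.9,44.0]); y=np.radians(-72.7); t=np.array([np.cos(y),np.sin(y)]); n=np.array([-np.sin(y),np.cos(y)])
    print(a,k.round(1),"tool xy cm",(d@n/10).round(2),(d@t/10).round(2),"spin",round(-72.7-(np.degrees(a)-90),1))
E
```

```text
t: 13.3
ee_pos: [476.5, 103.4, 50.1]
orientation: [-3.043, -0.775, 0.013]
ft_force: [0.1, 0.2, -0.2]
width: 13.2
t 13.30 z 50.1 stage xy -55.9 44.0 rel yaw -72.7 deg  F [ 0.1  0.2 -0.2] w 13.2 q6 1.26
t: 13.6
ee_pos: [476.6, 103.4, 50.1]
orientation: [-3.043, -0.775, 0.013]
ft_force: [-0.2, 0.8, 0.6]
width: 16.7
t 13.60 z 50.1 stage xy -55.9 44.0 rel yaw -72.7 deg  F [-0.2  0.8  0.6] w 16.7 q6 1.26
shift cm [0.04 0.53 0.01] spin -7.7
0.4 [-53.1  38.9] tool xy cm 0.12 0.57 spin -5.6
0.6 [-49.4  32.7] tool xy cm 0.29 1.27 spin -17.1
0.8 [-44.5  27.4] tool xy cm 0.6 1.92 spin -28.5
1.0 [-38.7  23.2] tool xy cm 1.02 2.5 spin -40.0
1.2 [-32.1  20.2] tool xy cm 1.56 2.98 spin -51.5
1.4 [-25.1  18.6] tool xy cm 2.18 3.34 spin -62.9
1.571 [-19.   18.3] tool xy cm 2.76 3.55 spin -72.7
```

```bash
python3 -m inch '[{"xyz":[0.05,0.3,0],"spin":-2},{"xyz":[0.12,0.57,0],"spin":-5.6},{"xyz":[0.2,0.92,0],"spin":-11.4},{"xyz":[0.29,1.27,0],"spin":-17.1},{"xyz":[0.44,1.6,0],"spin":-22.8},{"xyz":[0.6,1.92,0],"spin":-28.5},{"xyz":[0.8,2.22,0],"spin":-34.3},{"xyz":[1.02,2.5,0],"spin":-40},{"xyz":[1.02,2.5,0],"spin":-40}]'; python3 go.py; python3 - <<'E'
import numpy as np
from workcell import ctrl
from scipy.spatial.transform import Rotation as Ro
p=np.load("p.npy");o=ctrl.get_obs();R=Ro.from_rotvec(o["orientation"]).as_matrix();q=o["ee_pos"]
c,s=np.cos(p[2]),np.sin(p[2]);yw=np.degrees(np.arctan2(R[1,1],R[0,1])-p[2])
for a in(1.1,1.2,1.3,1.4,1.5,1.571):
    k=np.array([-20.5-36*np.cos(a),54.3-36*np.sin(a)])+1.5*np.array([np.sin(a),-np.cos(a)])
    X=np.array([p[0]+c*k[0]-s*k[1],p[1]+s*k[0]+c*k[1],50])
    print(a,(R.T@(X-q)/10).round(2),round(yw-(np.degrees(a)-90),1))
E
```

```text
t: 14.5
ee_pos: [497.5, 86.2, 49.9]
orientation: [-2.591, -1.768, 0.012]
ft_force: [0.0, -0.1, 0.3]
width: 17.0
t 14.50 z 49.9 stage xy -38.8 23.0 rel yaw -32.7 deg  F [ 0.  -0.1  0.3] w 17.0 q6 0.52
1.1 [ 0.05  0.36 -0.01] -5.7
1.2 [ 0.12  0.71 -0.01] -11.4
1.3 [ 0.23  1.06 -0.02] -17.2
1.4 [ 0.36  1.39 -0.02] -22.9
1.5 [ 0.53  1.71 -0.02] -28.6
1.571 [ 0.67  1.92 -0.03] -32.7
```

```bash
python3 -m inch '[{"xyz":[0.05,0.36,0],"spin":-5.7},{"xyz":[0.12,0.71,0],"spin":-11.4},{"xyz":[0.23,1.06,0],"spin":-17.2},{"xyz":[0.36,1.39,0],"spin":-22.9},{"xyz":[0.53,1.71,0],"spin":-28.6},{"xyz":[0.6,1.85,0],"spin":-32.7},{"xyz":[0.6,1.85,0],"spin":-32.7}]'; python3 go.py; python3 -m inch '[{"xyz":[0,0.15,0],"spin":0},{"xyz":[0,0.15,0],"spin":0}]'; python3 go.py; python3 -m inch '[{"xyz":[0,0.15,0],"spin":0},{"xyz":[0,0.15,0],"spin":0}]'; python3 go.py
```

```text
t: 15.2
ee_pos: [516.6, 85.1, 49.6]
orientation: [-1.989, -2.423, 0.01]
ft_force: [-0.5, 0.9, 0.7]
width: 16.5
t 15.20 z 49.6 stage xy -20.3 18.2 rel yaw -0.1 deg  F [-0.5  0.9  0.7] w 16.5 q6 -0.06
t: 15.4
ee_pos: [517.8, 85.2, 49.5]
orientation: [-1.992, -2.42, 0.011]
ft_force: [-1.7, -0.7, 0.1]
width: 16.9
t 15.40 z 49.5 stage xy -19.0 18.1 rel yaw -0.2 deg  F [-1.7 -0.7  0.1] w 16.9 q6 -0.05
t: 15.6
ee_pos: [518.1, 85.2, 49.4]
orientation: [-1.992, -2.418, 0.015]
ft_force: [-4.7, -1.8, 4.5]
width: 16.7
t 15.60 z 49.4 stage xy -18.8 18.0 rel yaw -0.3 deg  F [-4.7 -1.8  4.5] w 16.7 q6 -0.05
```

```bash
python3 -m inch '[{"xyz":[0,0.15,0],"spin":0},{"xyz":[0,0.2,0],"spin":0},{"xyz":[0,0.2,0],"spin":0}]'; python3 go.py; python3 -m inch '[{"xyz":[0,0.25,0],"spin":0},{"xyz":[0,0.25,0],"spin":0}]'; python3 go.py
```

```text
t: 15.9
ee_pos: [518.1, 85.2, 49.2]
orientation: [-1.992, -2.415, 0.019]
ft_force: [-7.1, -2.2, 6.9]
width: 16.6
t 15.90 z 49.2 stage xy -18.7 18.0 rel yaw -0.3 deg  F [-7.1 -2.2  6.9] w 16.6 q6 -0.05
t: 16.1
ee_pos: [518.1, 85.2, 48.8]
orientation: [-1.991, -2.411, 0.026]
ft_force: [-7.8, -1.9, 7.4]
width: 16.7
t 16.10 z 48.8 stage xy -18.8 18.0 rel yaw -0.4 deg  F [-7.8 -1.9  7.4] w 16.7 q6 -0.05
```

```bash
python3 -m inch '[{"xyz":[0,-0.1,0],"spin":0},{"xyz":[0,-0.1,0],"spin":0}]' 0.55; python3 -m inch '[{"xyz":[0,0,0],"spin":0},{"xyz":[0,0,0],"spin":0},{"xyz":[0,0,0],"spin":0},{"xyz":[0,0,-2],"spin":0},{"xyz":[0,0,-6],"spin":0},{"xyz":[0,0,-10],"spin":0},{"xyz":[5,-2,-12],"spin":0},{"xyz":[10,-5,-12],"spin":0},{"xyz":[15,-10,-12],"spin":0},{"xyz":[20,-15,-12],"spin":0},{"xyz":[25,-17,-12],"spin":0},{"xyz":[30,-17,-12],"spin":0},{"xyz":[30,-17,-12],"spin":0}]'; python3 - <<'E'
from workcell import ctrl
import cv2,numpy as np
im=[]
for n,x0,y0,w,h,s in(("top",180,160,150,130,2.66),("side",210,165,130,110,3.07),("top",203,190,75,65,5.3),("side",245,180,80,60,5)):
    a=ctrl.get_image(n)[...,::-1]
    a=cv2.resize(a[y0:y0+h,x0:x0+w],(400,300 if len(im)>1 else 300),interpolation=cv2.INTER_CUBIC)
    im.append((255*(a/255.)**.5).astype(np.uint8))
cv2.imwrite("pics/g.png",np.vstack([np.hstack(im[:2]),np.hstack(im[2:])]))
E
python3 go.py
```

```text
t: 16.3
ee_pos: [517.5, 85.1, 49.0]
orientation: [-1.993, -2.411, 0.024]
ft_force: [-0.4, 0.2, 0.0]
width: 29.5
t: 17.6
ee_pos: [297.0, 346.5, 173.1]
orientation: [-1.993, -2.41, 0.023]
ft_force: [1.1, 1.2, 0.9]
width: 39.6
t 17.80 z 172.7 stage xy -184.0 316.8 rel yaw -0.3 deg  F [ 0.1 -0.2 -0.5] w 39.8 q6 0.62
```

View pics/g.png

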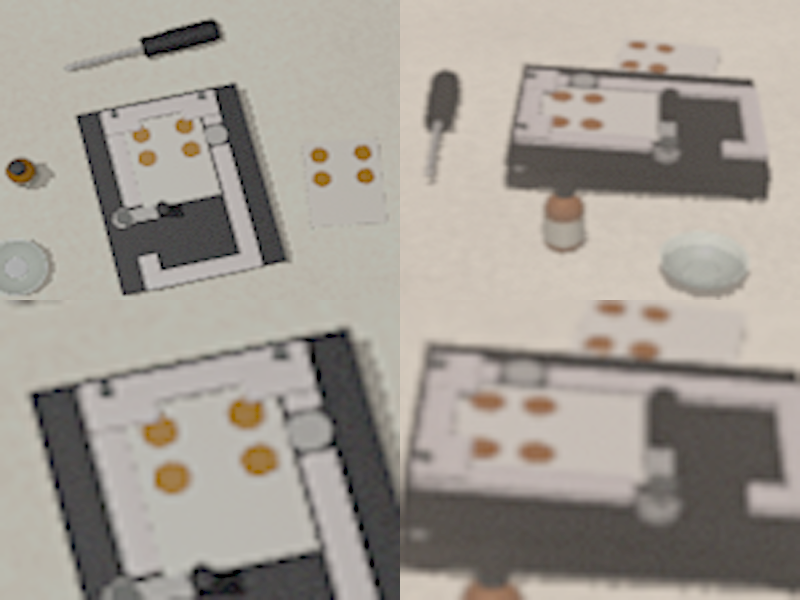

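The last picture shows the latch arm square across the channel behind the plate, with its knob at about (210,580) in the lower-left crop. The plate front lies along the stop under both lips, and the bystanders haven't moved. I'm handing in now.

```bash
python3 -c "
from workcell import ctrl
print(ctrl.close_job())"
```

```text
the job is handed in; nothing more can be done
None
```

The plate is loaded and the latch is closed behind it. I handed the job in at about 18 s, with the gripper open and clear of everything.

- **Drag:** I pressed the plate at about 14–19 N and dragged it roughly 55 mm along the channel, past the roller and under the lips. The highest force I read was 18.6 N, a little over the advised 18 N but below the 25 N cracking limit.
- **Seating:** At the end the drag force stepped from 5 N to a steady 8 N and the fingers began to slip on the plate, which fits the plate being against the end stop.
- **Latch:** I pushed the knob round with the jaws held loosely about it until it met a hard stop. The knob's position there was within 0.5 mm of the closed position given in the task.
- **Last picture:** The latch arm is square across the channel behind the plate. The spare plate, bottle, dish and screwdriver look undisturbed.

**Not fully settled:** a thin dark line remains at the stop in the pictures. It could be the shaded stop face or a gap of about a millimetre, and the camera can't separate the two. The measured plate angle also changed by about 0.4°, which is near the limit of what I can measure.

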